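Lay up the supper board and the tea board

TASK

Make up the two wooden serving boards from the things standing between them. On the long board the pepper mill goes in the large round recess, the salt shaker in the small round one and one of the two tissue packs in the oblong one; on the short board the tea box goes in the recess next to the handle and the other tissue pack in the remaining recess (either pack may go on either board). Everything must stand upright or lie flat on the bottom of its recess as it stood on the worktop, and the kitchen timer and the glass tumbler are to be left where they are.

Things in the scene. Friction and masses are not known exactly. Their poses are not given: they have to be found in the camera images.
- long_board: Long wooden serving board, fixed, three recesses (mm): 260 long plus 71 mm paddle handle at +x, 142 wide, 16 thick. Origin: centre of the underside of the rectangle; x along the board to the handle, y across, z up. Recesses on the centre line, 6 deep (floor 10 above underside): oblong for a tissue pack, 82 (x) by 130 (y), at x +82; small round, diameter 64, for the salt, at x 0; large round, diameter 82, for the mill, at x -83.
- short_board: Short wooden serving board, fixed, two recesses (mm): 186 long plus 71 mm paddle handle at +x, 142 wide, 16 thick. Origin: centre of the underside of the rectangle; x along the board to the handle, y across, z up. Recesses on the centre line, 6 deep (floor 10 above underside): both oblong, 84 (x) by 130 (y); the one next to the handle, at x +45, for the tea box, the other, at x -45, for a tissue pack.
- pepper_mill_centre (a point): Centre (half-way up, 76 mm above the underside) of the turned dark-wood pepper mill, round, 53 mm across at the foot, waisted, head about 47 mm across from 102 to 143 mm up, 152 mm high in all; stands upright, z up. Much the tallest of the things to be moved: it can foul a wide gripper that reaches low beside it.
- salt_shaker_centre (a point): Centre (half-way up, 45 mm above the underside) of the salt shaker: clear round body 44 mm across up to 66 mm, grey domed top 34 mm across, 90 mm high in all; stands upright, z up.
- tea_box_centre (a point): Centre (34.5 mm above the underside) of the black cardboard tea box: 59 mm (its x) by 102 mm (its y) by 69 mm high; z up.
- pack_blue_centre (a point): Centre (half-way up, 12 mm above the underside) of the blue and white flat tissue pack: a block 55 mm (its x) by 105 mm (its y) by 24 mm high, lying flat; z up. Either pack may go on either board.
- pack_violet_centre (a point): Centre (half-way up, 12 mm above the underside) of the lilac flat tissue pack: a block 55 mm (its x) by 105 mm (its y) by 24 mm high, lying flat; z up. Either pack may go on either board.
- timer_centre (a point): Bystander, not to be moved: centre of the red and white round kitchen timer, 64 mm across, 45 mm high.
- tumbler_centre (a point): Bystander, not to be moved: centre of the clear glass tumbler, 80 mm across, 91 mm high.
Not all that is in view belongs to the job. Leave any green or yellow look-alike of the part that bears pepper_mill_centre alone.

How it is judged (in metres and radians):
At the end, for the whole second after the job is handed in: Each thing released, at rest and upright (0.09 rad) on the floor of its own recess (height within 3 mm), centred each way within: mill 17 mm, salt 13 mm, tea box 14 by 15 mm, one tissue pack on each board 14 mm; anything flat within its recess passes. Bystanders not moved (x of pepper_mill_centre in the frame of long_board between -0.1005 and -0.0655 m and y of pepper_mill_centre in the frame of long_board between -0.0175 and 0.0175 m and z of pepper_mill_centre in the frame of long_board between 0.083 and 0.089 m and angle between each of pepper_mill_centre, salt_shaker_centre, tea_box_centre's own z axis and vertical below 0.09 rad and x of salt_shaker_centre in the frame of long_board between -0.0135 and 0.0135 m and y of salt_shaker_centre in the frame of long_board between -0.0135 and 0.0135 m and z of salt_shaker_centre in the frame of long_board between 0.052 and 0.058 m and x of tea_box_centre in the frame of short_board between 0.0305 and 0.0595 m and y of tea_box_centre in the frame of short_board between -0.0155 and 0.0155 m and z of tea_box_centre in the frame of short_board between 0.0415 and 0.0475 m and (((x of pack_blue_centre in the frame of long_board between 0.0675 and 0.0965 m and y of pack_blue_centre in the frame of long_board between -0.0145 and 0.0145 m and z of pack_blue_centre in the frame of long_board between 0.019 and 0.025 m and angle between pack_blue_centre's own z axis and vertical below 0.09 rad) and (x of pack_violet_centre in the frame of short_board between -0.0605 and -0.0295 m and y of pack_violet_centre in the frame of short_board between -0.0145 and 0.0145 m and z of pack_violet_centre in the frame of short_board between 0.019 and 0.025 m and angle between pack_violet_centre's own z axis and vertical below 0.09 rad)) or ((x of pack_violet_centre in the frame of long_board between 0.0675 and 0.0965 m and y of pack_violet_centre in the frame of long_board between -0.0145 and 0.0145 m and z of pack_violet_centre in the frame of long_board between 0.019 and 0.025 m and angle between pack_violet_centre's own z axis and vertical below 0.09 rad) and (x of pack_blue_centre in the frame of short_board between -0.0605 and -0.0295 m and y of pack_blue_centre in the frame of short_board between -0.0145 and 0.0145 m and z of pack_blue_centre in the frame of short_board between 0.019 and 0.025 m and angle between pack_blue_centre's own z axis and vertical below 0.09 rad))) and linear speed of each of pepper_mill, salt_shaker, tea_box, pack_blue, pack_violet below 0.02 m/s); the robot touches nothing.
It fails at once if the kitchen timer is moved by more than 20 mm (distance of timer_centre from where it was at the start of the episode above 0.02 m).
It fails at once if the glass tumbler is moved by more than 20 mm (distance of tumbler_centre from where it was at the start of the episode above 0.02 m).
It also fails if it takes over 112 s, if anything falls off the work surface, if the arm or the gripper's body presses on something with over 40 N, if the wrist force passes 120 N, or if a joint passes its speed limit or range.

ROBOT

A 6-joint arm with a two-finger parallel gripper is mounted at the origin on a cart in front of the work surface, level with it; the furniture and walls round the work are solid. World frame = base frame: x ahead of the robot, y to its left, z up, the work surface at z = 0. Lengths are in mm, angles in degrees, forces in N, time in s.
With the tool pointing down it reaches from about 300 to 850 mm from the base axis. Payload 4.2 kg.
Tool frame: the origin (TCP) lies at the very end of the fingers, on their centre line; the grasp point (between the pads) lies 19 mm behind it; z points along the fingers, y is the line along which they close (so a half turn about z gives the same grasp; the last joint's range is limited). The gripper opens to 91 mm and grips with 3 to 60 N. Pads are 32 mm wide; open, the fingers measure 118 mm over their backs; the gripper's body (76 mm by 178 mm) begins 60 mm behind the grasp point.
Start: joints at [-71.276, 18.312, 89.639, -0, 72.044, -1.146], TCP at [195.441, -540.783, 213.976] pointing down, gripper open.
Joint ranges: [-177.97, 177.97], [-48.28, 115.42], [12.27, 149.76], [-77.06, 257.06], [2.81, 150.46], [-146.56, 146.56]. Speed limits (degrees/s): [147.25, 147.25, 180, 180, 180, 180].

INTERFACE

Orientations are given as [roll, pitch, yaw] about the fixed x, y, z axes, in that order (R = Rz(yaw) Ry(pitch) Rx(roll)).
In Python, from workcell import env, eyes gives the robot as it stands.
- The arm moves only by the tool send_rows, never from a script. Its argument "targets" is text: rows parted by semicolons, each of 7 numbers parted by spaces: the shift along the tool's x, y, z in m, then the turn, a rotation vector about the tool's x, y, z in degrees, then the opening in per cent of the stroke, from 0 (shut) to 100 (fully open). A call has 1 to 12 rows; each row is the pose to reach, as a shift and turn from the pose commanded when the call began, along the tool's axes at that moment; what a row does not reach only later rows make up. A row lasts 1/12 s, in which the tool goes at most 41.7 mm and 7.16 degrees, less where a joint would pass 70% of its speed; a pose out of reach is approached as far as the arm can. A call with a gripper value outside its range is refused whole. The fingers move at their own pace and stop on an object; "grip_force" is the grip in N (left out, the last holds). Time passes only in rows, so rows that repeat a pose let the fingers close. It gives the time, the measured TCP pose, the force, the opening and the grip force at its end, in the units of the state.
- env.state(): the state, without advancing time (a new reading comes with each control period).
- eyes.grab_frame(name): name is "side" or "top"; returns a dict with "image" (420x560x3 uint8, blue, green, red), "fovy" (degrees; the focal length in pixels is half the picture's height over the tangent of half this angle, whatever the lens; pixels are square), "cx", "cy" (the principal point, pixels), "D" ([k1, k2, p1, p2, k3] as OpenCV has them; the pictures are not rectified), "eye" and "attitude" of the camera in the world. Camera axes: x right, y up, looking along -z (the intrinsics and any distortion apply to the point x, -y, -z); pixel columns grow to the right and rows downward; lengths in mm; the calibration is good to about 2 mm. A picture is of the moment at which its call begins. There is no depth.
- env.job_done(): hands the job in; it is judged then, once.
The state is a dict: "time_s": time; "qpos": joint angles; "qvel": joint speeds; "effort": joint torques, N m; "ee_pos": TCP position; "ee_rot": TCP orientation; "force": force on the tool from outside, world axes, zero at the start; "torque": the same for the moment, N m; "gripper_width": finger opening in mm; "gripper_force": force on a finger pad.
Only numpy, scipy, OpenCV 4.12 (cv2) and the standard library are available. Lean on these libraries where they do the work, as an engineer would, in place of code of your own. Each camera call takes 0.05 s, during which the arm holds its last target. There are 200 camera calls.

## Working session

There is one attempt and no reset: what is moved stays moved. The work goes in short steps, Python scripts to look and compute and a tool call to move; the robot and the scene stay as the last step left them, time stands still between calls to the robot, and variables do not carry over. Pictures are saved under pics/ and viewed, at most 14 in all, crops included, and the job is handed in when it is done.

Besides the shell and the picture viewer there is one more tool, called as name(argument=value, ...) on one line, values as JSON. send_rows: Moves the arm, as the interface text tells. Its arguments: {"type":"object","properties":{"targets":{"type":"string"},"grip_force":{"type":"number"}},"required":["targets"]}

```bash
mkdir -p pics; ls; python3 - <<'E'
from workcell import env, eyes
import cv2
print(env.state())
for n in("top","side"):
    f=eyes.grab_frame(n); cv2.imwrite(f"pics/{n}0.png",f["image"]); print({k:v for k,v in f.items() if k!="image"})
E
```

```text
pics
{'time_s': 0.0, 'qpos': array([-7.12751295e+01,  1.83528567e+01,  8.97069326e+01,  8.97785659e-04,
        7.20427954e+01, -1.14549029e+00]), 'qvel': array([-0.00627192,  0.08971125, -0.01293054,  0.0241967 , -0.06539243,
       -0.01615655]), 'effort': array([ 2.09067301e-03, -4.12461019e+01, -2.31976408e+01,  7.29205948e-02,
        4.57879307e-02, -1.50719607e-04]), 'ee_pos': array([ 195.28642157, -540.28684265,  213.10452087]), 'ee_rot': array([-1.79897453e+02, -2.90417900e-03,  1.98700806e+01]), 'force': array([0.48708769, 0.44771461, 0.07576213]), 'torque': array([0.02866419, 0.00197251, 0.02276553]), 'gripper_force': 0.0, 'gripper_width': 91.12884957972402}
{'fovy': 57.21476808204068, 'cx': 272.5727999266405, 'cy': 207.60428358632265, 'D': array([-0.00352496,  0.        ,  0.        ,  0.        ,  0.        ]), 'eye': array([ 505.8437569 ,  164.32451963, 1176.25101889]), 'attitude': array([  3.8089518 ,  -0.26783646, -89.46350306])}
{'fovy': 49.85904653898524, 'cx': 281.02369463162387, 'cy': 203.76659790880078, 'D': array([-0.08793417,  0.        ,  0.        ,  0.        ,  0.        ]), 'eye': array([ 529.90138333, 1231.8018348 ,  575.93680906]), 'attitude': array([  64.89318138,   -0.34662376, -176.64683958])}
```

View pics/top0.png

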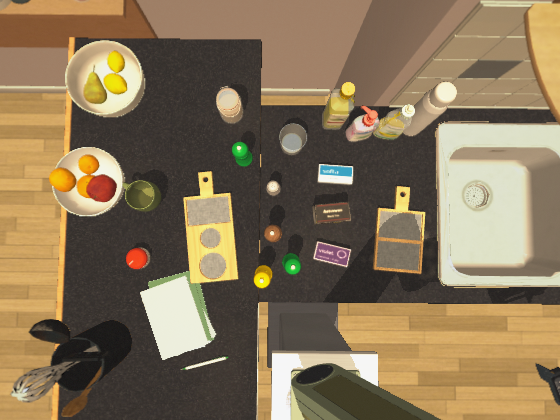

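View pics/side0.png

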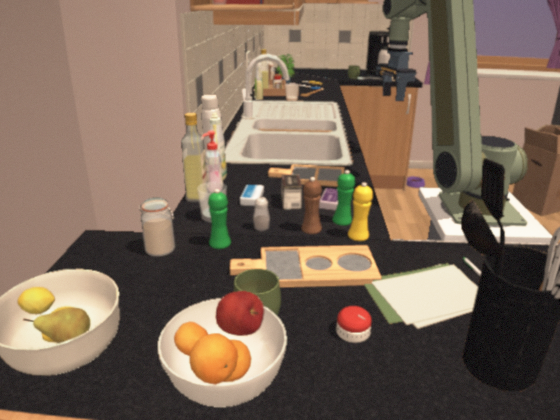

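The top view shows the long board at (210,240), with its handle up, and the short board at (400,240). Between them are blue pack (336,174), tea box (332,213), violet pack (332,254), salt (273,187) and the mill candidates: brown (272,233), green (292,265), green (241,152) and yellow (262,277). Only the brown one fits "dark wood". I'll confirm it in one enlarged crop.

```bash
cat > h.py <<'E'
import cv2, numpy as np
from scipy.spatial.transform import Rotation as R
def cam(f):
    h=f["image"].shape[0]; fl=h/2/np.tan(np.radians(f["fovy"]/2))
    K=np.array([[fl,0,f["cx"]],[0,fl,f["cy"]],[0,0,1.]])
    return K,np.asarray(f["D"]),R.from_euler('xyz',f["attitude"],degrees=True).as_matrix(),np.asarray(f["eye"])
def cast(f,px,z):
    K,D,A,e=cam(f); p=cv2.undistortPoints(np.float64(px).reshape(-1,1,2),K,D)[:,0]
    d=np.c_[p[:,0],-p[:,1],-np.ones(len(p))]@A.T
    return e+d*((z-e[2])/d[:,2])[:,None]
def proj(f,P):
    K,D,A,e=cam(f); c=(np.float64(P).reshape(-1,3)-e)@A*[1,-1,-1]
    return cv2.projectPoints(c,np.zeros(3),np.zeros(3),K,D)[0][:,0]
E
python3 - <<'E'
import cv2
im=cv2.imread("pics/top0.png")[130:300,175:435]
cv2.imwrite("pics/crop.png",cv2.resize(im,None,fx=3,fy=3,interpolation=cv2.INTER_CUBIC))
E
```

```text
(no output)
```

View pics/crop.png

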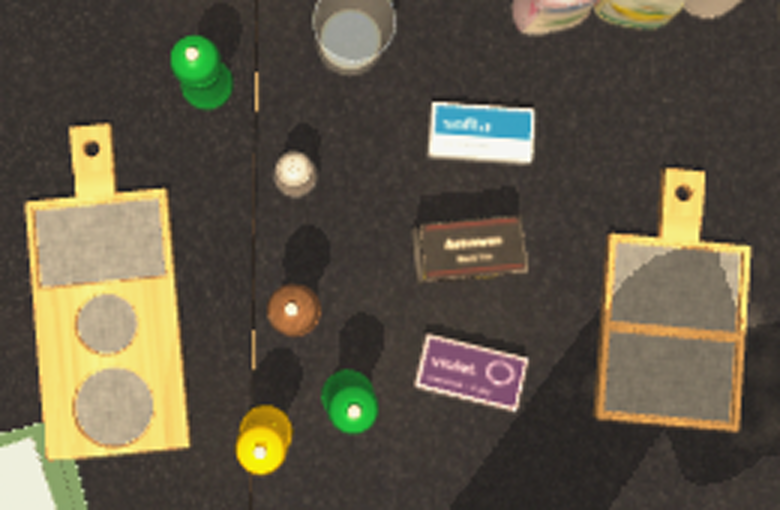

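The crop shows the dark-wood mill at crop (293,308), full frame (272,233). The two green and one yellow look-alikes are clearly different, so the brown one is the target. Next I measure everything.

```bash
cat > meas.py <<'E'
from h import *
from workcell import eyes
f=eyes.grab_frame("top"); im=f["image"]; hsv=cv2.cvtColor(im,cv2.COLOR_BGR2HSV)
H,S,V=[hsv[...,i].astype(int) for i in range(3)]
def blob(m,box):
    x0,y0,x1,y1=box; k=np.zeros(m.shape,np.uint8); k[y0:y1,x0:x1]=m[y0:y1,x0:x1]*255
    c=cv2.findContours(k,cv2.RETR_EXTERNAL,cv2.CHAIN_APPROX_NONE)[0]
    return max(c,key=cv2.contourArea)
def rect(name,c,z):
    P=cast(f,c.reshape(-1,2),z)[:,:2]; (cx,cy),(w,h),a=cv2.minAreaRect(P.astype(np.float32))
    if w<h: w,h,a=h,w,a+90
    print(name,"c",np.round([cx,cy],1),"size",np.round([w,h],0),"long axis deg",round((a+90)%180-90,1))
def strip(c):
    k=np.zeros(im.shape[:2],np.uint8); cv2.drawContours(k,[c],-1,255,-1)
    k=cv2.morphologyEx(k,cv2.MORPH_OPEN,np.ones((25,25),np.uint8))
    return max(cv2.findContours(k,cv2.RETR_EXTERNAL,cv2.CHAIN_APPROX_NONE)[0],key=cv2.contourArea)
wood=(H>8)&(H<32)&(S>85)&(V>60)
if __name__=="__main__":
    for n,b in(("long",(178,165,245,288)),("short",(368,180,432,280))):
        c=blob(wood,b); rect(n+" board",strip(c),16)
        h=np.array([p for p in c.reshape(-1,2) if p[1]<c[...,1].min()+12]); print(" handle end",np.round(cast(f,[h.mean(0)],16)[0],0))
    rect("violet",blob(((H>130)&(H<170)&(S>40))|(V>140),(305,238,356,270)),24)
    rect("blue",blob(V>110,(310,158,360,190)),24)
    rect("mill",blob((H<15)&(S>90)&(V>60),(260,222,286,245)),123)
    c=blob(V>90,(262,177,284,198)); rect("salt",c,66)
    t=np.array([(414,224),(521,217),(527,270),(420,280)])/3+[175,130]
    rect("tea",t.astype(np.float32),69)
E
python3 meas.py; python3 - <<'E'
import cv2
im=cv2.imread("pics/side0.png")[150:260,180:400]
cv2.imwrite("pics/crop2.png",cv2.resize(im,None,fx=3.6,fy=3.6,interpolation=cv2.INTER_CUBIC))
E
```

```text
long board c [492.  345.3] size [266. 147.] long axis deg 6.1
 handle end [680. 365.  16.]
short board c [ 488.4 -220.2] size [190. 148.] long axis deg -0.9
 handle end [ 641. -232.   16.]
violet c [446.6 -17.4] size [104.  54.] long axis deg 76.5
blue c [686.4 -28.2] size [106.  57.] long axis deg 86.5
mill c [505.2 159.6] size [46. 46.] long axis deg -89.5
salt c [637.1 160. ] size [43. 40.] long axis deg 27.3
tea c [567.6 -11. ] size [104.  54.] long axis deg -84.1
```

View pics/crop2.png

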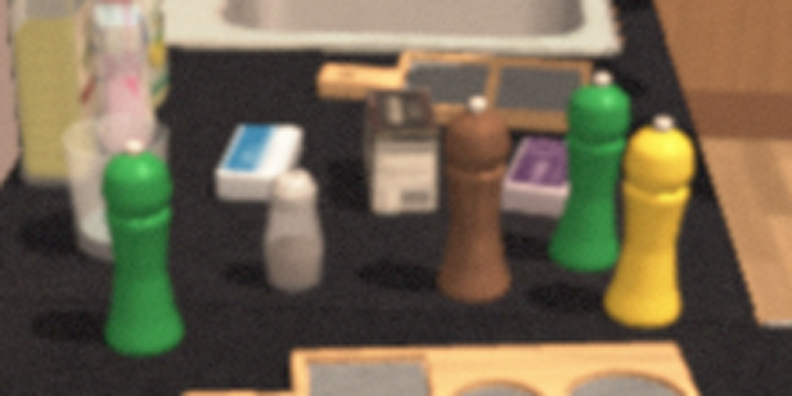

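The side view confirms upright mill, salt and tea box. The board centre is refined from the recess areas, which are what count.

```bash
python3 - <<'E'
from meas import *
for n,b in(("long",(178,165,245,288)),("short",(368,180,432,280))):
    c=blob(wood,b); k=np.zeros(im.shape[:2],np.uint8); cv2.drawContours(k,[c],-1,255,-1)
    g=((k>0)&~wood).astype(np.uint8); g=cv2.morphologyEx(g,cv2.MORPH_OPEN,np.ones((3,3),np.uint8))
    for cc in cv2.findContours(g,cv2.RETR_EXTERNAL,cv2.CHAIN_APPROX_NONE)[0]:
        if cv2.contourArea(cc)>150:
            m=cv2.moments(cc); print(n,cast(f,[[m["m10"]/m["m00"],m["m01"]/m["m00"]]],14)[0].round(1)); rect("  ",cc,14)
for n,q in(("L",[(25,203),(167,189),(188,447),(48,460)]),("S",[(610,233),(750,247),(740,432),(597,418)])):
    P=cast(f,np.array(q)/3+[175,130],16); print(n,P[:,:2].round(0).tolist(),P.mean(0).round(1))
E
```

```text
long [409.4 337.2  14. ]
   c [409.4 336.4] size [72. 71.] long axis deg -89.5
long [491.6 346.2  14. ]
   c [491.4 345.5] size [56. 55.] long axis deg 45.8
long [572.8 354.9  14. ]
   c [572.7 354.8] size [123.  76.] long axis deg -83.7
short [ 444.  -217.7   14. ]
   c [ 444.1 -217.9] size [123.  77.] long axis deg 85.3
short [ 533.5 -225.    14. ]
   c [ 533.6 -225.1] size [123.  77.] long axis deg 85.3
L [[611.0, 430.0], [626.0, 287.0], [369.0, 262.0], [355.0, 400.0]] [490.1 344.7  16. ]
S [[586.0, -160.0], [573.0, -302.0], [388.0, -288.0], [401.0, -146.0]] [ 487.1 -224.    16. ]
```

```bash
cat > go.py <<'E'
import sys, numpy as np
from workcell import env
from scipy.spatial.transform import Rotation as R
s=env.state(); p=np.array(s["ee_pos"]); Rm=R.from_euler('xyz',s["ee_rot"],degrees=True)
print("t",round(s["time_s"],2),"pos",p.round(1),"rot",np.round(s["ee_rot"],2),"w",round(s["gripper_width"],1),"gf",round(s["gripper_force"],1),"F",np.round(s["force"],1),"j1,6",np.round(s["qpos"][[0,5]],0))
a=list(map(float,sys.argv[1:]))
while a:
    t,a=a[:4],a[4:]; T=R.from_euler('xyz',[180,0,t[3]],degrees=True)
    print(t,"shift m",(Rm.inv().apply(np.array(t[:3])-p)/1000).round(4),"turn",(Rm.inv()*T).as_rotvec(degrees=True).round(1))
E
python3 - <<'E'
from h import *; from workcell import eyes
f=eyes.grab_frame("top")
for n,p,z in(("green1 head",(292,266),125),("green2 head",(240,150),125),("yellow head",(262,278),125),("tumbler rim",(293,138),91),("timer",(138,258),45),("oil base low edge",(334,129),0),("pump base low edge",(355,140),0)):
    print(n,cast(f,[p],z)[0].round(0))
E
python3 go.py 447 -17 100 76.5 447 -17 9 76.5
```

```text
green1 head [418. 106. 125.]
green2 head [735. 252. 125.]
yellow head [385. 187. 125.]
tumbler rim [778. 103.  91.]
timer [430. 551.  45.]
oil base low edge [831. -29.   0.]
pump base low edge [797. -94.   0.]
t 0.25 pos [ 195.4 -540.6  213.6] rot [-179.96   -0.     19.87] w 91.2 gf 0.0 F [ 0.5  0.3 -0.5] j1,6 [-71.  -1.]
[447.0, -17.0, 100.0, 76.5] shift m [ 0.4146 -0.4068  0.1139] turn [ -0.   -0.  -56.6]
[447.0, -17.0, 9.0, 76.5] shift m [ 0.4146 -0.4067  0.2049] turn [ -0.   -0.  -56.6]
```

send_rows(targets="0.415 -0.407 0.1 0 0 -56.6 100; 0.415 -0.407 0.1 0 0 -56.6 100; 0.415 -0.407 0.1 0 0 -56.6 100; 0.415 -0.407 0.1 0 0 -56.6 100; 0.415 -0.407 0.1 0 0 -56.6 100; 0.415 -0.407 0.1 0 0 -56.6 100; 0.415 -0.407 0.1 0 0 -56.6 100; 0.415 -0.407 0.1 0 0 -56.6 100; 0.415 -0.407 0.1 0 0 -56.6 100; 0.415 -0.407 0.1 0 0 -56.6 100; 0.415 -0.407 0.1 0 0 -56.6 100; 0.415 -0.407 0.1 0 0 -56.6 100", grip_force=15)

```text
time_s: 1.25
ee_pos: [409.5, -94.8, 129.1]
ee_rot: [180.0, 0.0, 76.5]
force: [1.6, -1.5, -0.5]
gripper_width: 91.2
gripper_force: 0.0
```

```bash
python3 go.py 447 -17 80 76.5 447 -17 9 76.5
```

```text
t 1.25 pos [409.5 -94.8 129.1] rot [1.7995e+02 1.0000e-02 7.6470e+01] w 91.2 gf 0.0 F [ 1.6 -1.5 -0.5] j1,6 [-15.  -1.]
[447.0, -17.0, 80.0, 76.5] shift m [0.0844 0.0182 0.0491] turn [ 0.  0. -0.]
[447.0, -17.0, 9.0, 76.5] shift m [0.0844 0.0181 0.1201] turn [ 0.  0. -0.]
```

send_rows(targets="0.08 0.018 0.04 0 0 0 100; 0.08 0.018 0.04 0 0 0 100; 0.08 0.018 0.04 0 0 0 100; 0.08 0.018 0.04 0 0 0 100; 0.08 0.018 0.04 0 0 0 100")

```text
time_s: 1.67
ee_pos: [445.0, -23.3, 89.1]
ee_rot: [-180.0, 0.0, 76.6]
force: [0.5, 0.2, 0.3]
gripper_width: 91.5
gripper_force: 0.0
```

```bash
python3 go.py 447 -17 9 76.5
```

```text
t 1.67 pos [445.  -23.3  89.1] rot [-1.7996e+02  4.0000e-02  7.6550e+01] w 91.5 gf 0.0 F [0.5 0.2 0.3] j1,6 [-4.  9.]
[447.0, -17.0, 9.0, 76.5] shift m [0.0067 0.0006 0.0801] turn [-0.   0.   0.1]
```

send_rows(targets="0.007 0.001 0.03 0 0 0 100; 0.007 0.001 0.06 0 0 0 100; 0.007 0.001 0.08 0 0 0 100; 0.007 0.001 0.08 0 0 0 100; 0.007 0.001 0.08 0 0 0 40; 0.007 0.001 0.08 0 0 0 40; 0.007 0.001 0.08 0 0 0 40; 0.007 0.001 0.08 0 0 0 40; 0.007 0.001 0.08 0 0 0 40; 0.007 0.001 0.08 0 0 0 40", grip_force=15)

```text
time_s: 2.5
ee_pos: [448.3, -16.7, 9.9]
ee_rot: [179.9, -0.0, 76.5]
force: [-1.3, -1.1, 5.5]
gripper_width: 54.6
gripper_force: 15.0
```

```bash
python3 go.py 444 -218 80 85.3
```

```text
t 2.5 pos [448.3 -16.7   9.9] rot [ 1.7991e+02 -1.0000e-02  7.6470e+01] w 54.6 gf 15.0 F [-1.3 -1.1  5.5] j1,6 [-4. 10.]
[444.0, -218.0, 80.0, 85.3] shift m [-0.1967  0.043  -0.0701] turn [ 0.1 -0.  -8.8]
```

send_rows(targets="0 0 -0.035 0 0 0 40; 0 0 -0.07 0 0 0 40; -0.197 0.043 -0.07 0 0 -8.8 40; -0.197 0.043 -0.07 0 0 -8.8 40; -0.197 0.043 -0.07 0 0 -8.8 40; -0.197 0.043 -0.07 0 0 -8.8 40; -0.197 0.043 -0.07 0 0 -8.8 40; -0.197 0.043 -0.07 0 0 -8.8 40; -0.197 0.043 -0.05 0 0 -8.8 40; -0.197 0.043 -0.035 0 0 -8.8 40; -0.197 0.043 -0.035 0 0 -8.8 40")

```text
time_s: 3.42
ee_pos: [441.5, -217.1, 42.0]
ee_rot: [-179.7, -0.1, 85.2]
force: [-0.1, 0.3, -0.2]
gripper_width: 55.1
gripper_force: 15.0
```

```bash
python3 go.py 444 -218 20.5 85.3; python3 - <<'E'
from workcell import eyes; import cv2
im=[cv2.resize(eyes.grab_frame("top")["image"][130:300,175:435],None,fx=1.5,fy=1.5),cv2.resize(eyes.grab_frame("side")["image"][90:260,160:420],None,fx=1.5,fy=1.5)]
cv2.imwrite("pics/v1.png",cv2.hconcat(im))
E
```

```text
t 3.42 pos [ 441.5 -217.1   42. ] rot [-1.797e+02 -1.300e-01  8.524e+01] w 55.1 gf 15.0 F [-0.1  0.3 -0.2] j1,6 [-28. -23.]
[444.0, -218.0, 20.5, 85.3] shift m [-0.0007  0.0027  0.0214] turn [-0.3 -0.1 -0.1]
```

View pics/v1.png

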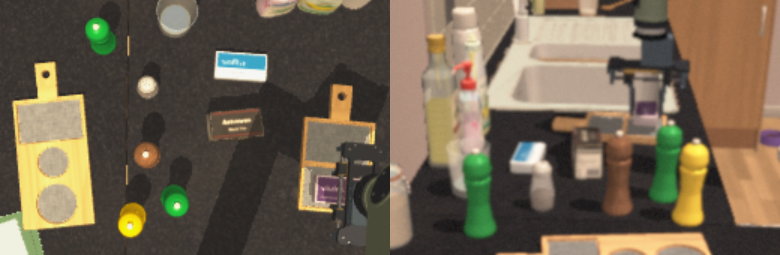

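The violet pack is held flat over the near recess of the short board (pixel ~(327,190) in the left panel). I lower it, release and rise.

send_rows(targets="0 0.003 0.012 0 0 0 40; 0 0.003 0.021 0 0 0 40; 0 0.003 0.0215 0 0 0 40; 0 0.003 0.0215 0 0 0 85; 0 0.003 0.0215 0 0 0 85; 0 0.003 0.0215 0 0 0 85; 0 0.003 0.0215 0 0 0 85; 0 0.003 0 0 0 0 85; 0 0.003 -0.04 0 0 0 100; 0 0.003 -0.08 0 0 0 100")

```text
time_s: 4.35
ee_pos: [445.4, -217.9, 124.7]
ee_rot: [-179.8, -0.1, 85.3]
force: [1.2, -0.4, 0.4]
gripper_width: 88.2
gripper_force: 0.0
```

```bash
python3 go.py 568 -11 115 95.9
```

```text
t 4.35 pos [ 445.4 -217.9  124.7] rot [-1.7982e+02 -7.0000e-02  8.5260e+01] w 88.2 gf 0.0 F [ 1.2 -0.4  0.4] j1,6 [-27. -23.]
[568.0, -11.0, 115.0, 95.9] shift m [0.2163 0.1051 0.0096] turn [ -0.2  -0.1 -10.6]
```

send_rows(targets="0.216 0.105 0.005 0 0 -10.6 100; 0.216 0.105 0.005 0 0 -10.6 100; 0.216 0.105 0.005 0 0 -10.6 100; 0.216 0.105 0.005 0 0 -10.6 100; 0.216 0.105 0.005 0 0 -10.6 100; 0.216 0.105 0.005 0 0 -10.6 100; 0.216 0.105 0.005 0 0 -10.6 100; 0.216 0.105 0.005 0 0 -10.6 100")

```text
time_s: 5.02
ee_pos: [569.4, -10.5, 119.1]
ee_rot: [-180.0, 0.0, 96.1]
force: [-0.8, -0.2, -0.5]
gripper_width: 90.8
gripper_force: 0.0
```

```bash
python3 go.py 568 -11 32 95.9;  python3 - <<'E'
from workcell import eyes; import cv2
im=[cv2.resize(eyes.grab_frame("top")["image"][160:290,290:430],None,fx=2.7,fy=2.7),cv2.resize(eyes.grab_frame("side")["image"][130:260,220:360],None,fx=2.7,fy=2.7)]
cv2.imwrite("pics/v2.png",cv2.hconcat(im))
E
```

```text
t 5.02 pos [569.4 -10.5 119.1] rot [-1.7999e+02  2.0000e-02  9.6050e+01] w 90.8 gf 0.0 F [-0.8 -0.2 -0.5] j1,6 [-2. -8.]
[568.0, -11.0, 32.0, 95.9] shift m [-0.0003 -0.0014  0.0871] turn [-0.   0.   0.2]
```

View pics/v2.png

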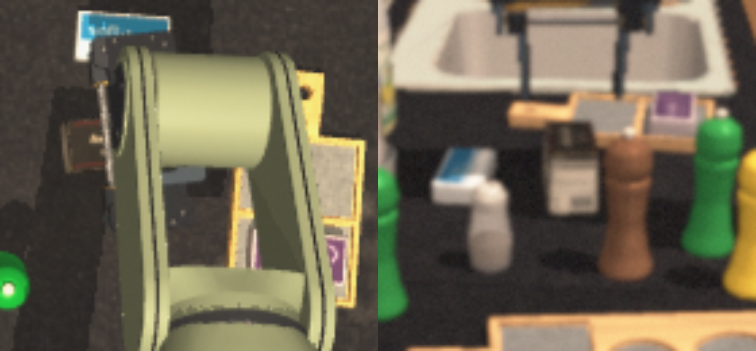

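The violet pack lies flat in the short board's near recess (right panel (672,108)), and the open fingers straddle the tea box at (572,165). Grasp.

send_rows(targets="0 -0.001 0.03 0 0 0 100; 0 -0.001 0.065 0 0 0 100; 0 -0.001 0.087 0 0 0 100; 0 -0.001 0.087 0 0 0 100; 0 -0.001 0.087 0 0 0 45; 0 -0.001 0.087 0 0 0 45; 0 -0.001 0.087 0 0 0 45; 0 -0.001 0.087 0 0 0 45; 0 -0.001 0.087 0 0 0 45; 0 -0.001 0.087 0 0 0 45", grip_force=20)

```text
time_s: 5.95
ee_pos: [568.8, -12.0, 33.4]
ee_rot: [179.9, 0.0, 95.9]
force: [0.3, -1.1, 3.9]
gripper_width: 59.2
gripper_force: 20.0
```

```bash
python3 go.py 534 -225 92 85.3 534 -225 60 85.3
```

```text
t 5.95 pos [568.8 -12.   33.4] rot [1.7987e+02 3.0000e-02 9.5880e+01] w 59.2 gf 20.0 F [ 0.3 -1.1  3.9] j1,6 [-2. -8.]
[534.0, -225.0, 92.0, 85.3] shift m [-0.2083 -0.0563 -0.0586] turn [ 0.1  0.  10.6]
[534.0, -225.0, 60.0, 85.3] shift m [-0.2083 -0.0564 -0.0266] turn [ 0.1  0.  10.6]
```

send_rows(targets="0 0 -0.03 0 0 0 45; 0 0 -0.06 0 0 0 45; -0.208 -0.056 -0.06 0 0 10.6 45; -0.208 -0.056 -0.06 0 0 10.6 45; -0.208 -0.056 -0.06 0 0 10.6 45; -0.208 -0.056 -0.06 0 0 10.6 45; -0.208 -0.056 -0.06 0 0 10.6 45; -0.208 -0.056 -0.06 0 0 10.6 45; -0.208 -0.056 -0.06 0 0 10.6 45; -0.208 -0.056 -0.045 0 0 10.6 45; -0.208 -0.056 -0.035 0 0 10.6 45; -0.208 -0.056 -0.035 0 0 10.6 45")

```text
time_s: 6.95
ee_pos: [532.1, -222.5, 64.9]
ee_rot: [-179.7, -0.1, 85.3]
force: [-0.6, -0.1, -0.2]
gripper_width: 59.6
gripper_force: 20.0
```

```bash
python3 go.py 534 -225 43.5 85.3
```

```text
t 6.95 pos [ 532.1 -222.5   64.9] rot [-1.7972e+02 -1.1000e-01  8.5350e+01] w 59.6 gf 20.0 F [-0.6 -0.1 -0.2] j1,6 [-24. -19.]
[534.0, -225.0, 43.5, 85.3] shift m [-0.0024  0.0022  0.0214] turn [-0.3 -0.1  0. ]
```

send_rows(targets="-0.002 0.002 0.012 0 0 0 45; -0.002 0.002 0.0205 0 0 0 45; -0.002 0.002 0.022 0 0 0 45; -0.002 0.002 0.022 0 0 0 82; -0.002 0.002 0.022 0 0 0 82; -0.002 0.002 0.022 0 0 0 82; -0.002 0.002 0.022 0 0 0 82; -0.002 0.002 0 0 0 0 82; -0.002 0.002 -0.04 0 0 0 85; -0.002 0.002 -0.08 0 0 0 100; -0.002 0.002 -0.12 0 0 0 100")

```text
time_s: 7.87
ee_pos: [535.0, -226.6, 189.0]
ee_rot: [-180.0, 0.0, 85.3]
force: [1.4, -1.1, -1.4]
gripper_width: 87.8
gripper_force: 0.0
```

```bash
python3 go.py 687 -28 100 86.5
```

```text
t 7.87 pos [ 535.  -226.6  189. ] rot [-179.99    0.     85.26] w 87.8 gf 0.0 F [ 1.4 -1.1 -1.4] j1,6 [-24. -19.]
[687.0, -28.0, 100.0, 86.5] shift m [0.2105 0.135  0.089 ] turn [-0.   0.  -1.2]
```

send_rows(targets="0.211 0.135 0.06 0 0 -1.2 100; 0.211 0.135 0.06 0 0 -1.2 100; 0.211 0.135 0.06 0 0 -1.2 100; 0.211 0.135 0.06 0 0 -1.2 100; 0.211 0.135 0.06 0 0 -1.2 100; 0.211 0.135 0.08 0 0 -1.2 100; 0.211 0.135 0.089 0 0 -1.2 100; 0.211 0.135 0.089 0 0 -1.2 100; 0.211 0.135 0.089 0 0 -1.2 100")

```text
time_s: 8.62
ee_pos: [686.7, -27.1, 97.0]
ee_rot: [-179.8, 0.0, 86.6]
force: [0.2, -0.0, 0.2]
gripper_width: 91.5
gripper_force: 0.0
```

```bash
python3 go.py 687 -28 9 86.5;  python3 - <<'E'
from workcell import eyes; import cv2
im=[cv2.resize(eyes.grab_frame("top")["image"][120:280,290:430],None,fx=2.7,fy=2.7),cv2.resize(eyes.grab_frame("side")["image"][90:250,160:350],None,fx=2.7,fy=2.7)]
cv2.imwrite("pics/v3.png",cv2.resize(cv2.hconcat(im),(800,388)))
E
```

```text
t 8.62 pos [686.7 -27.1  97. ] rot [-1.7984e+02  3.0000e-02  8.6560e+01] w 91.5 gf 0.0 F [ 0.2 -0.   0.2] j1,6 [-3.  0.]
[687.0, -28.0, 9.0, 86.5] shift m [-0.0009  0.0006  0.088 ] turn [-0.2  0.   0.1]
```

View pics/v3.png

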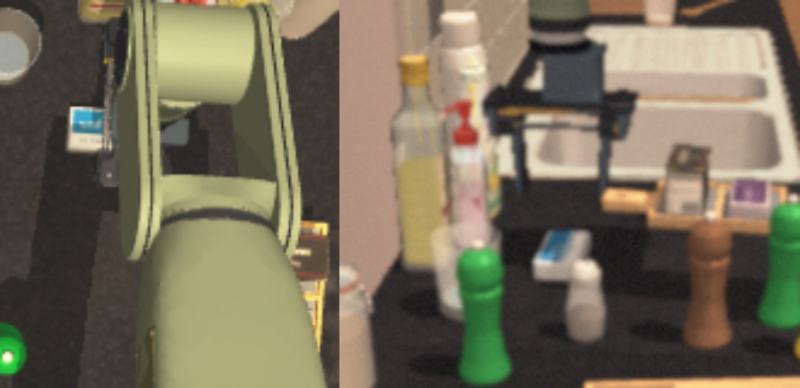

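The tea box stands upright in the short board next to the handle (right panel (687,180)). The fingers straddle the blue pack (562,255), and the bottles are clear.

send_rows(targets="-0.001 0 0.03 0 0 0 100; -0.001 0 0.065 0 0 0 100; -0.001 0 0.088 0 0 0 100; -0.001 0 0.088 0 0 0 100; -0.001 0 0.088 0 0 0 40; -0.001 0 0.088 0 0 0 40; -0.001 0 0.088 0 0 0 40; -0.001 0 0.088 0 0 0 40; -0.001 0 0.088 0 0 0 40; -0.001 0 0.088 0 0 0 40; -0.001 0 0.05 0 0 0 40; -0.001 0 0.01 0 0 0 40", grip_force=15)

```text
time_s: 9.72
ee_pos: [685.0, -28.3, 86.1]
ee_rot: [-179.6, 0.0, 86.5]
force: [0.7, -0.0, 0.6]
gripper_width: 54.9
gripper_force: 15.0
```

```bash
python3 go.py 573 355 200 96.1
```

```text
t 9.72 pos [685.  -28.3  86.1] rot [-1.7958e+02  1.0000e-02  8.6480e+01] w 54.9 gf 15.0 F [ 0.7 -0.   0.6] j1,6 [-3.  0.]
[573.0, 355.0, 200.0, 96.1] shift m [ 0.3757 -0.1362 -0.1129] turn [-0.4 -0.  -9.6]
```

send_rows(targets="0 0 -0.04 0 0 0 40; 0 0 -0.08 0 0 0 40; 0 0 -0.113 0 0 0 40; 0.376 -0.136 -0.113 0 0 -9.6 40; 0.376 -0.136 -0.113 0 0 -9.6 40; 0.376 -0.136 -0.113 0 0 -9.6 40; 0.376 -0.136 -0.113 0 0 -9.6 40; 0.376 -0.136 -0.113 0 0 -9.6 40; 0.376 -0.136 -0.113 0 0 -9.6 40; 0.376 -0.136 -0.113 0 0 -9.6 40; 0.376 -0.136 -0.113 0 0 -9.6 40; 0.376 -0.136 -0.113 0 0 -9.6 40")

```text
time_s: 10.72
ee_pos: [580.7, 333.1, 201.5]
ee_rot: [180.0, 0.0, 96.1]
force: [1.4, 0.6, 0.3]
gripper_width: 55.0
gripper_force: 15.0
```

```bash
python3 go.py 573 355 45 96.1
```

```text
t 10.72 pos [580.7 333.1 201.5] rot [179.98   0.    96.08] w 55.0 gf 15.0 F [1.4 0.6 0.3] j1,6 [29. 23.]
[573.0, 355.0, 45.0, 96.1] shift m [ 0.0226 -0.0054  0.1565] turn [ 0.  0. -0.]
```

send_rows(targets="0.02 -0.005 0.03 0 0 0 40; 0.02 -0.005 0.07 0 0 0 40; 0.02 -0.005 0.11 0 0 0 40; 0.02 -0.005 0.145 0 0 0 40; 0.02 -0.005 0.155 0 0 0 40; 0.02 -0.005 0.155 0 0 0 40; 0.02 -0.005 0.155 0 0 0 40")

```text
time_s: 11.3
ee_pos: [575.5, 351.0, 47.3]
ee_rot: [179.9, -0.0, 96.1]
force: [-0.0, 0.5, 0.2]
gripper_width: 54.6
gripper_force: 15.0
```

```bash
python3 go.py 573 355 20.5 96.1
```

```text
t 11.3 pos [575.5 351.   47.3] rot [ 1.7992e+02 -3.0000e-02  9.6060e+01] w 54.6 gf 15.0 F [-0.   0.5  0.2] j1,6 [30. 24.]
[573.0, 355.0, 20.5, 96.1] shift m [ 0.0042 -0.0021  0.0268] turn [ 0.1 -0.  -0. ]
```

send_rows(targets="0.004 -0.002 0.015 0 0 0 40; 0.004 -0.002 0.025 0 0 0 40; 0.004 -0.002 0.027 0 0 0 40; 0.004 -0.002 0.027 0 0 0 85; 0.004 -0.002 0.027 0 0 0 85; 0.004 -0.002 0.027 0 0 0 85; 0.004 -0.002 0.027 0 0 0 85; 0.004 -0.002 0 0 0 0 85; 0.004 -0.002 -0.04 0 0 0 100; 0.004 -0.002 -0.08 0 0 0 100; 0.004 -0.002 -0.12 0 0 0 100")

```text
time_s: 12.22
ee_pos: [571.9, 354.1, 167.8]
ee_rot: [-180.0, 0.0, 96.1]
force: [0.2, 0.7, -0.3]
gripper_width: 90.7
gripper_force: 0.0
```

```bash
python3 go.py 637 160 120 60
```

```text
t 12.22 pos [571.9 354.1 167.8] rot [-1.7997e+02  2.0000e-02  9.6070e+01] w 90.7 gf 0.0 F [ 0.2  0.7 -0.3] j1,6 [31. 25.]
[637.0, 160.0, 120.0, 60.0] shift m [-0.1999  0.0442  0.0478] turn [-0.   0.  36.1]
```

send_rows(targets="-0.2 0.044 0 0 0 45 100; -0.2 0.044 0 0 0 45 100; -0.2 0.044 0.02 0 0 45 100; -0.2 0.044 0.045 0 0 45 100; -0.2 0.044 0.045 0 0 45 100; -0.2 0.044 0.045 0 0 45 100; -0.2 0.044 0.045 0 0 45 100; -0.2 0.044 0.045 0 0 45 100; -0.2 0.044 0.045 0 0 45 100")

```text
time_s: 12.97
ee_pos: [637.2, 160.0, 121.4]
ee_rot: [180.0, -0.0, 51.1]
force: [-1.1, -0.3, -0.5]
gripper_width: 91.8
gripper_force: 0.0
```

```bash
python3 go.py 637 160 27 51.1;  python3 - <<'E'
from workcell import eyes; import cv2
im=[cv2.resize(eyes.grab_frame("top")["image"][130:290,170:310],None,fx=2.5,fy=2.5),cv2.resize(eyes.grab_frame("side")["image"][130:290,200:380],None,fx=2.5,fy=2.5)]
cv2.imwrite("pics/v4.png",cv2.hconcat(im))
E
```

```text
t 12.97 pos [637.2 160.  121.4] rot [ 1.7999e+02 -1.0000e-02  5.1120e+01] w 91.8 gf 0.0 F [-1.1 -0.3 -0.5] j1,6 [13. 52.]
[637.0, 160.0, 27.0, 51.1] shift m [-0.0002 -0.0002  0.0944] turn [ 0. -0.  0.]
```

View pics/v4.png

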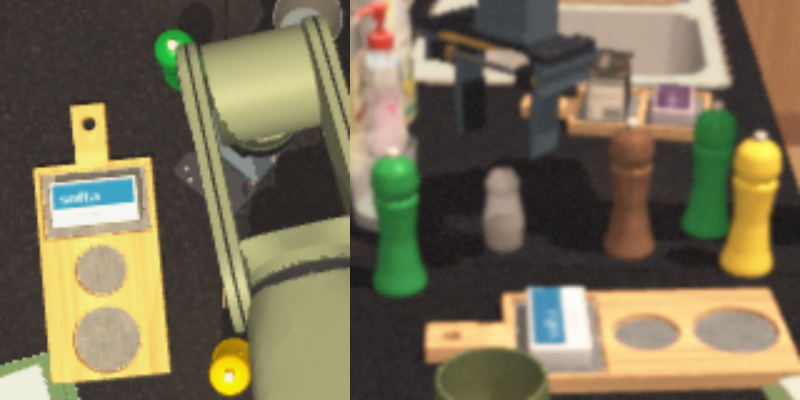

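The blue pack lies flat in the long board's oblong recess (left panel (95,203)). The salt is under the gripper (right panel (503,210)). Grasp it.

send_rows(targets="0 0 0.03 0 0 0 100; 0 0 0.065 0 0 0 100; 0 0 0.094 0 0 0 100; 0 0 0.094 0 0 0 100; 0 0 0.094 0 0 0 30; 0 0 0.094 0 0 0 30; 0 0 0.094 0 0 0 30; 0 0 0.094 0 0 0 30; 0 0 0.094 0 0 0 30; 0 0 0.094 0 0 0 30; 0 0 0.094 0 0 0 30; 0 0 0.094 0 0 0 30", grip_force=12)

```text
time_s: 14.07
ee_pos: [637.8, 160.1, 27.8]
ee_rot: [179.9, -0.1, 51.1]
force: [1.2, -0.6, 3.0]
gripper_width: 41.7
gripper_force: 12.1
```

```bash
python3 go.py 491.5 346 120 51.1
```

```text
t 14.07 pos [637.8 160.1  27.8] rot [ 1.7992e+02 -7.0000e-02  5.1070e+01] w 41.7 gf 12.1 F [ 1.2 -0.6  3. ] j1,6 [13. 52.]
[491.5, 346.0, 120.0, 51.1] shift m [ 0.0528 -0.2305 -0.0925] turn [ 0.1 -0.1 -0. ]
```

send_rows(targets="0 0 -0.035 0 0 0 30; 0 0 -0.075 0 0 0 30; 0.053 -0.23 -0.092 0 0 0 30; 0.053 -0.23 -0.092 0 0 0 30; 0.053 -0.23 -0.092 0 0 0 30; 0.053 -0.23 -0.092 0 0 0 30; 0.053 -0.23 -0.092 0 0 0 30; 0.053 -0.23 -0.092 0 0 0 30; 0.053 -0.23 -0.06 0 0 0 30; 0.053 -0.23 -0.035 0 0 0 30; 0.053 -0.23 -0.035 0 0 0 30; 0.053 -0.23 -0.035 0 0 0 30")

```text
time_s: 15.07
ee_pos: [490.4, 345.3, 61.0]
ee_rot: [-179.9, 0.2, 51.1]
force: [1.6, -0.2, -0.2]
gripper_width: 41.0
gripper_force: 12.0
```

```bash
python3 go.py 491.5 346 38 51.1;  python3 - <<'E'
from workcell import eyes; import cv2
im=[cv2.resize(eyes.grab_frame("top")["image"][130:290,170:310],None,fx=2.5,fy=2.5),cv2.resize(eyes.grab_frame("side")["image"][130:290,200:380],None,fx=2.5,fy=2.5)]
cv2.imwrite("pics/v5.png",cv2.hconcat(im))
E
```

```text
t 15.07 pos [490.4 345.3  61. ] rot [-179.94    0.22   51.08] w 41.0 gf 12.0 F [ 1.6 -0.2 -0.2] j1,6 [34. 73.]
[491.5, 346.0, 38.0, 51.1] shift m [0.0013 0.0005 0.023 ] turn [-0.1  0.2 -0. ]
```

View pics/v5.png

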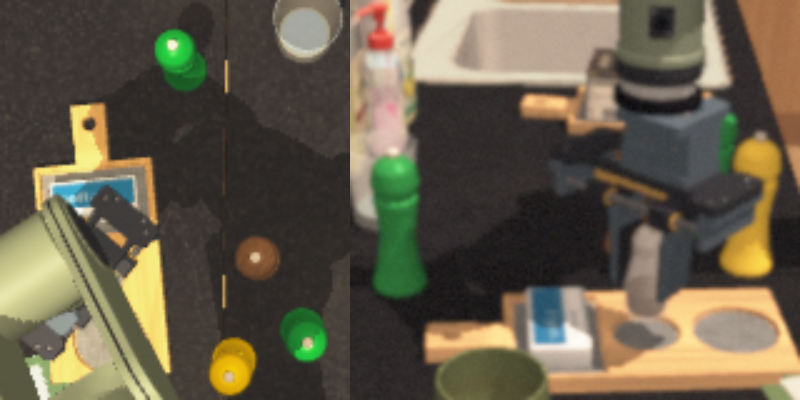

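```bash
python3 - <<'E'
from workcell import eyes; import cv2, numpy as np
from h import *
f=eyes.grab_frame("side"); im=f["image"]
cv2.imwrite("pics/v6.png",cv2.resize(im[200:280,410:530] if 0 else im[200:280,410-0:530],None,fx=5,fy=5) if 0 else cv2.resize(im[205:285,400:510],None,fx=6,fy=6,interpolation=cv2.INTER_CUBIC))
# where the upright salt axis would be (bottom 33.5 up) and the recess centre
print(proj(f,[[490.4,345.3,33],[490.4,345.3,80],[490.4,345.3,123],[491.5,346,10]]).round(1))
E
```

```text
[[319.6 255.3]
 [320.5 237.3]
 [321.3 220.2]
 [318.6 263.9]]
```

```bash
python3 - <<'E'
from workcell import eyes; import cv2
im=eyes.grab_frame("side")["image"]
cv2.imwrite("pics/v7.png",cv2.resize(im[205:285,270:370],None,fx=7,fy=7,interpolation=cv2.INTER_CUBIC))
E
```

```text
(no output)
```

View pics/v7.png

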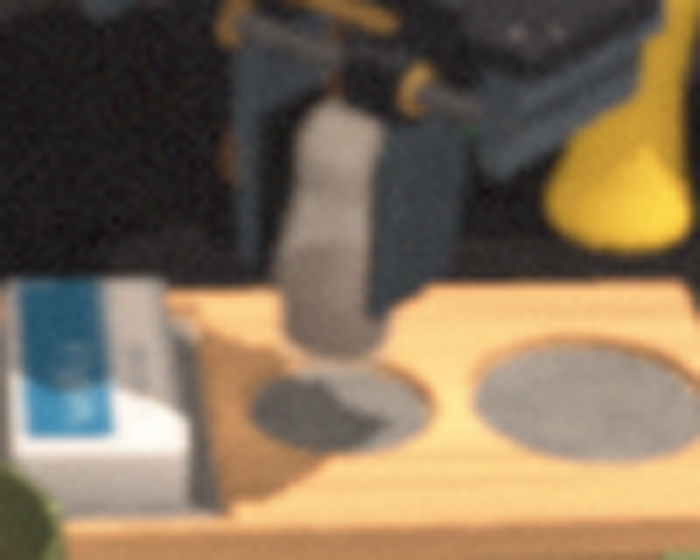

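The enlarged crop shows the salt axis from (337,340) to (343,100), which matches the projected vertical, so it hangs upright over the small recess. I lower and release it.

send_rows(targets="0.001 0 0.012 0 0 0 30; 0.001 0 0.021 0 0 0 30; 0.001 0 0.0235 0 0 0 30; 0.001 0 0.0235 0 0 0 60; 0.001 0 0.0235 0 0 0 75; 0.001 0 0.0235 0 0 0 75; 0.001 0 0.0235 0 0 0 75; 0.001 0 0 0 0 0 75; 0.001 0 -0.04 0 0 0 75; 0.001 0 -0.08 0 0 0 85; 0.001 0 -0.12 0 0 0 100; 0.001 0 -0.15 0 0 0 100")

```text
time_s: 16.27
ee_pos: [492.7, 347.2, 216.1]
ee_rot: [179.9, -0.2, 51.1]
force: [0.6, 0.2, -1.1]
gripper_width: 85.6
gripper_force: 0.0
```

```bash
python3 go.py 505 160 190 51.1
```

```text
t 16.27 pos [492.7 347.2 216.1] rot [179.93  -0.23  51.07] w 85.6 gf 0.0 F [ 0.6  0.2 -1.1] j1,6 [34. 73.]
[505.0, 160.0, 190.0, 51.1] shift m [-0.138   0.1272  0.0257] turn [ 0.1 -0.2 -0. ]
```

send_rows(targets="-0.138 0.127 0.026 0 0 0 100; -0.138 0.127 0.026 0 0 0 100; -0.138 0.127 0.026 0 0 0 100; -0.138 0.127 0.026 0 0 0 100; -0.138 0.127 0.026 0 0 0 100; -0.138 0.127 0.026 0 0 0 100; -0.138 0.127 0.026 0 0 0 100; -0.138 0.127 0.026 0 0 0 100")

```text
time_s: 16.93
ee_pos: [504.5, 160.2, 186.5]
ee_rot: [180.0, -0.1, 51.1]
force: [1.0, 0.1, 0.3]
gripper_width: 91.1
gripper_force: 0.0
```

```bash
python3 go.py 505 160 103 51.1;  python3 - <<'E'
from workcell import eyes; import cv2
im=[cv2.resize(eyes.grab_frame("top")["image"][130:290,170:310],None,fx=2.5,fy=2.5),cv2.resize(eyes.grab_frame("side")["image"][130:290,200:380],None,fx=2.5,fy=2.5)]
cv2.imwrite("pics/v8.png",cv2.hconcat(im))
E
```

```text
t 16.93 pos [504.5 160.2 186.5] rot [ 1.800e+02 -7.000e-02  5.106e+01] w 91.1 gf 0.0 F [1.  0.1 0.3] j1,6 [16. 55.]
[505.0, 160.0, 103.0, 51.1] shift m [0.0001 0.0006 0.0835] turn [ 0.  -0.1 -0. ]
```

View pics/v8.png

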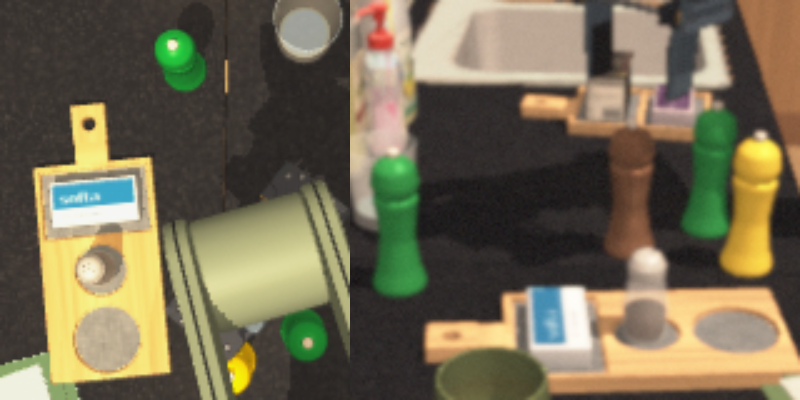

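The salt stands in its small recess (left (97,268), right (648,300)). The fingers are over the mill (right (632,195)). Grasp the head.

send_rows(targets="0 0 0.03 0 0 0 100; 0 0 0.06 0 0 0 100; 0 0 0.083 0 0 0 100; 0 0 0.083 0 0 0 100; 0 0 0.083 0 0 0 30; 0 0 0.083 0 0 0 30; 0 0 0.083 0 0 0 30; 0 0 0.083 0 0 0 30; 0 0 0.083 0 0 0 30; 0 0 0.083 0 0 0 30; 0 0 0.083 0 0 0 30; 0 0 0.083 0 0 0 30", grip_force=20)

```text
time_s: 18.03
ee_pos: [504.5, 159.5, 103.6]
ee_rot: [180.0, -0.0, 51.1]
force: [0.7, -0.6, 1.6]
gripper_width: 44.6
gripper_force: 20.0
```

```bash
python3 go.py 409.3 337 180 51.1
```

```text
t 18.03 pos [504.5 159.5 103.6] rot [ 1.7996e+02 -4.0000e-02  5.1070e+01] w 44.6 gf 20.0 F [ 0.7 -0.6  1.6] j1,6 [16. 55.]
[409.3, 337.0, 180.0, 51.1] shift m [ 0.0783 -0.1856 -0.0765] turn [ 0. -0. -0.]
```

send_rows(targets="0 0 -0.035 0 0 0 30; 0 0 -0.07 0 0 0 30; 0.078 -0.186 -0.076 0 0 0 30; 0.078 -0.186 -0.076 0 0 0 30; 0.078 -0.186 -0.076 0 0 0 30; 0.078 -0.186 -0.076 0 0 0 30; 0.078 -0.186 -0.076 0 0 0 30; 0.078 -0.186 -0.06 0 0 0 30; 0.078 -0.186 -0.035 0 0 0 30; 0.078 -0.186 -0.03 0 0 0 30; 0.078 -0.186 -0.03 0 0 0 30")

```text
time_s: 18.95
ee_pos: [407.0, 336.0, 131.2]
ee_rot: [-179.9, 0.3, 51.1]
force: [-0.5, -1.0, -1.0]
gripper_width: 44.6
gripper_force: 20.0
```

```bash
python3 go.py 409.3 337 113.8 51.1;  python3 - <<'E'
from workcell import eyes; import cv2
im=[cv2.resize(eyes.grab_frame("top")["image"][130:290,170:310],None,fx=2.5,fy=2.5),cv2.resize(eyes.grab_frame("side")["image"][130:290,200:380],None,fx=2.5,fy=2.5)]
cv2.imwrite("pics/v9.png",cv2.hconcat(im))
E
```

```text
t 18.95 pos [407.  336.  131.2] rot [-179.94    0.31   51.08] w 44.6 gf 20.0 F [-0.5 -1.  -1. ] j1,6 [38. 77.]
[409.3, 337.0, 113.8, 51.1] shift m [0.0023 0.0012 0.0174] turn [-0.1  0.3 -0. ]
```

View pics/v9.png

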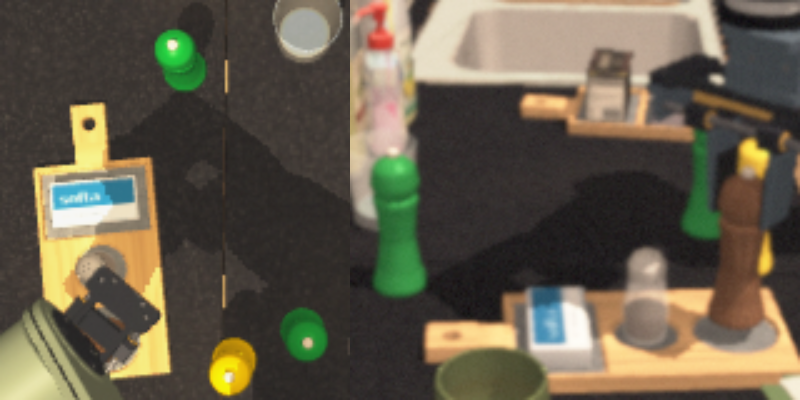

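The mill hangs upright over the large recess (right panel (738,250)). I lower, release and rise clear.

send_rows(targets="0.002 0.001 0.01 0 0 0 30; 0.002 0.001 0.0165 0 0 0 30; 0.002 0.001 0.018 0 0 0 30; 0.002 0.001 0.018 0 0 0 30; 0.002 0.001 0.018 0 0 0 50; 0.002 0.001 0.018 0 0 0 70; 0.002 0.001 0.018 0 0 0 85; 0.002 0.001 0.018 0 0 0 85; 0.002 0.001 0 0 0 0 85; 0.002 0.001 -0.04 0 0 0 90; 0.002 0.001 -0.08 0 0 0 100; 0.002 0.001 -0.12 0 0 0 100")

```text
time_s: 20.05
ee_pos: [410.2, 337.8, 254.9]
ee_rot: [-180.0, 0.0, 51.1]
force: [0.3, 0.5, 0.2]
gripper_width: 88.8
gripper_force: 0.0
```

```bash
python3 go.py 300 -250 280 51.1
```

```text
t 20.05 pos [410.2 337.8 254.9] rot [-1.800e+02  2.000e-02  5.107e+01] w 88.8 gf 0.0 F [0.3 0.5 0.2] j1,6 [38. 77.]
[300.0, -250.0, 280.0, 51.1] shift m [-0.5266  0.2836 -0.0249] turn [-0.  0. -0.]
```

send_rows(targets="-0.37 0.2 -0.025 0 0 0 100; -0.37 0.2 -0.025 0 0 0 100; -0.37 0.2 -0.025 0 0 0 100; -0.37 0.2 -0.025 0 0 0 100; -0.37 0.2 -0.025 0 0 0 100; -0.37 0.2 -0.025 0 0 0 100; -0.37 0.2 -0.025 0 0 0 100; -0.37 0.2 -0.025 0 0 0 100; -0.37 0.2 -0.025 0 0 0 100; -0.37 0.2 -0.025 0 0 0 100; -0.37 0.2 -0.025 0 0 0 100; -0.37 0.2 -0.025 0 0 0 100")

```text
time_s: 21.05
ee_pos: [333.3, -77.4, 278.7]
ee_rot: [179.9, -0.0, 50.7]
force: [1.2, -1.0, 1.1]
gripper_width: 91.5
gripper_force: 0.0
```

```bash
python3 - <<'E'
from workcell import eyes; import cv2
from h import *
f=eyes.grab_frame("top"); 
t=cv2.resize(f["image"][160:290,170:430],None,fx=3,fy=3,interpolation=cv2.INTER_CUBIC)
# targets drawn: recess centres at each thing's top height
for P in([409.3,337,130],[491.5,346,100],[573,355,34],[533.5,-225,79],[444,-218,34]):
    u=(proj(f,[P])[0]-[170,160]+.5)*3; cv2.drawMarker(t,tuple(int(v) for v in u),(0,0,255),cv2.MARKER_CROSS,12,1)
s=cv2.resize(eyes.grab_frame("side")["image"][150:290,210:400],None,fx=1.4,fy=1.4)
c=np.zeros((t.shape[0]+s.shape[0],780,3),np.uint8); c[:t.shape[0]]=t; c[t.shape[0]:,:s.shape[1]]=s
cv2.imwrite("pics/v10.png",c)
E
```

```text
(no output)
```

View pics/v10.png

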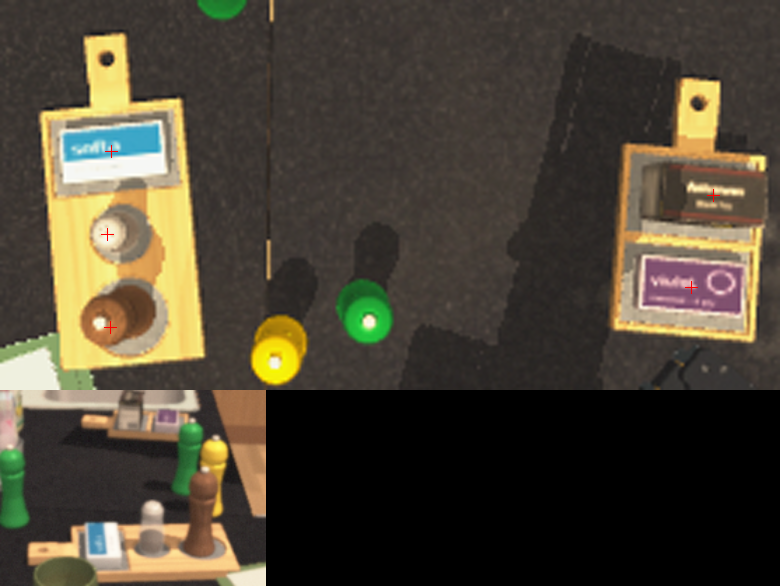

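The top view shows all five things on their crosses: mill (105,322), salt (107,233), blue pack (111,152), tea box (713,195) and violet pack (691,285). The side view shows them upright and flat, and the arm is clear. I hand it in.

```bash
python3 -c "
from workcell import env
print(env.job_done())"
```

```text
the job is handed in; nothing more can be done
None
```

I placed all five things in their recesses and handed the job in at about 21 s; the last pictures show them upright or flat, but the hand-in gave no verdict and I didn't re-measure the timer or tumbler, which the arm never went near.

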